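# Hang the specimen plate on the light stand and switch the lamp on

### The arm

A 7-joint arm with a two-finger parallel gripper is mounted at the origin on the work surface. World frame = base frame: x ahead of the robot, y to its left, z up, the work surface at z = 0. Lengths are in mm, angles in rad, forces in N, time in s.
With the tool pointing down it reaches from about 425 to 875 mm from the base axis. Payload 8.4 kg.
Tool frame: the origin (TCP) lies between the finger pads; the fingertips stand 19 mm ahead of it and the grasp point (between the pads) is the TCP; z points along the fingers, x is the direction in which the jaws open and shut, and the axes are right-handed (so a half turn about z gives the same grasp; the last joint's range is limited). The gripper opens to 85 mm and grips with 20 to 120 N. Pads are 22 mm wide; open, the fingers measure 114 mm over their backs; the gripper's body (76 mm by 85 mm) begins 54 mm behind the grasp point. The pads swing forward as they close: fully open they stand 13 mm farther back than shut.
Start: joints at [1.046, 0.333, 0.04, 1.465, -0.013, 1.343, -0.059], TCP at [268.457, -591.942, 250.308] pointing down, gripper open.
Joint ranges: [-2.58, 2.58], [-0.38, 2.09], [-1.3, 1.39], [0.25, 2.4], [-1.5, 4.64], [0.08, 2.09], [-2.65, 2.65]. Speed limits (rad/s): [2.22, 2.22, 2.79, 2.79, 3.14, 3.14, 3.14].

### API

Orientations are given as a rotation vector (axis times angle).
In Python, from cell import manip gives the robot as it stands.
- The arm moves only by the shell command python3 -m crank 'ROWS' [FORCE]. ROWS is a JSON object of lists of equal length, an entry for each row: "gripper": the opening, from 0 (shut) to 1 (fully open); "dp": the shift along the world's x, y, z in cm, a list of three; "rotation": the turn, a rotation vector about the world's x, y, z in rad, a list of three. In form: {"gripper": [gripper, ...], "dp": [[tx, ty, tz], ...], "rotation": [[ax, ay, az], ...]}. A call has 1 to 20 rows; each row is the pose to reach, as a shift and turn from the pose commanded when the call began; what a row does not reach only later rows make up. A row lasts 1/12 s, in which the tool goes at most 41.7 mm and 7.16 degrees, less where a joint would pass 70% of its speed; a pose out of reach is approached as far as the arm can. A call with a gripper value outside its range is refused whole. The fingers move at their own pace and stop on an object; FORCE is the grip in N (left out, the last holds). Time passes only in rows, so rows that repeat a pose let the fingers close. It gives the time, the measured TCP pose, the force and the opening at its end, in the units of the state.
- manip.get_obs(): the state, without advancing time (a new reading comes with each control period).
- manip.read_camera(name): name is "side" or "top" or "wrist"; returns the picture (420x560x3 uint8, blue, green, red); there is no depth.
- manip.camera_params(name): a dict with "K" (3x3 intrinsics, pixels), "distortion" ([k1, k2, p1, p2, k3] as OpenCV has them; the pictures are not rectified), "R" (3x3) and "t" (3): a world point X has camera coordinates R X + t. Camera axes: x right, y down, z forward; pixel columns grow to the right and rows downward; lengths in mm; the calibration is good to about 2 mm. A picture is of the moment at which its call begins: read the wrist's pose just before it. camera_params takes no time and is no camera call; for the wrist camera it gives the pose at the moment of the call.
- manip.hand_in(): hands the job in, once; it reports no verdict.
The state is a dict: "time": time; "q": joint angles; "joint_vel": joint speeds; "joint_efforts": joint torques, N m; "ee_pos": TCP position; "ee_rot": TCP orientation; "contact_force": force on the tool from outside, world axes, zero at the start; "moment": the same for the moment, N m; "gripper_width": opening from 0.0 (shut) to 1.0 (fully open).
Only numpy, scipy, OpenCV 4.12 (cv2) and the standard library are available. Lean on these libraries where they do the work, as an engineer would, in place of code of your own. Each camera call takes 0.05 s, during which the arm holds its last target.

### The job

Hang the specimen plate on the sloping face of the light stand: put the large end of its keyhole over the stud, lay the plate flat on the face, and slide it down the slope until it is fully locked and hangs straight. Then let go of it and push the stand's slide switch up the slope, past its click, to on. Leave the tweezers and the jar where they are.

Things in the scene. Friction and masses are not known exactly. Their poses are not given: they have to be found in the camera images.
- stand_face: Flat white face, 200 mm (x) by 240 mm (y), of a fixed wedge-shaped light stand, left or right on the table. Origin: centre of the face surface, 80 mm above the table. x up the slope (roughly towards the robot), y across, z out of the face. It slopes 28 degrees from horizontal, low edge (33 mm high) farthest from the robot. It carries the stud and the switch; nothing else is over 2 mm proud.
- stud (a point): Foot of the steel stud on the face, at x +36, y +45 mm of stand_face, same axes. Shank 8 mm in diameter; round head 20 mm in diameter, 5 mm thick, its underside 7.5 mm above the face.
- ridge (a point): Top centre of the ridge on the white slide switch, 10.6 mm above the face; axes of stand_face. A bar 30 mm wide (y), 8 mm thick (x), 8.5 mm high on a flat slide (62 by 34 mm) that is flush with its 2 mm high surround. Switch off: ridge at x 0, y -72 mm of stand_face.
- light_switch (a joint): Travel of the slide switch, m: 0 = off (down-slope end), 0.014 = on (up-slope end). An over-centre detent resists with about 4 N at first, less towards half-way, then throws the slide to the other end and keeps it there.
- plate_grip (a point): Centre of the black grip bar on the loose aluminium plate (0.2 kg; 140 mm in x, 100 mm in y, 5 mm thick, flat on the table, bar up). Bar 16 mm thick (x), 60 mm long (y), 28 mm high on the plate's top; this point is 19 mm above the underside and 32 mm from the plate's centre towards its plain end. x points to the keyhole end, z up. Free beside the bar: 30 mm plain side, 34 mm keyhole side.
- plate_slot (a point): Point on the plate's underside where the stud's axis stands when fully locked (narrow end of the keyhole), 83 mm from the bar along +x; axes of the plate. The large end, 30 mm across, has its centre 26 mm back from here towards the bar (-x); the slot between is 13 mm wide with a tapered entry and ends 4 mm beyond this point.
- tweezers_mid (a point): Centre of steel tweezers lying on the table, 130 mm long (x), 10 mm wide, 9 mm high; to be left alone.
- jar_mid (a point): Centre of an amber glass jar standing on the table, 60 mm in diameter, 85 mm high; to be left alone.
Not all that is in view belongs to the job. Leave any orange or purple look-alike of the part that bears plate_grip alone.

How it is judged:
By the outcome, as a careful person would: the job done as asked, in the order asked, and still so for the second after the job is handed in, with the robot touching nothing.
It also fails if it takes over 48 s, if anything falls off the work surface, if the arm or the gripper's body presses on something with over 40 N, if the wrist force passes 120 N, or if a joint passes its speed limit or range.

## Working session

There is one attempt and no reset: what is moved stays moved. The work goes in short steps, Python scripts to look and compute and a shell command to move; the robot and the scene stay as the last step left them, time stands still between calls to the robot, and variables do not carry over. Pictures are saved under pics/ and viewed, and the job is handed in when it is done.

```bash
ls; mkdir -p pics; python3 - <<'E'
from cell import manip
import cv2
s=manip.get_obs()
for k,v in s.items(): print(k,v)
for n in ["side","top","wrist"]:
    p=manip.camera_params(n); print(n,p)
    cv2.imwrite(f"pics/{n}0.png",manip.read_camera(n))
E
```

```text
pics
time 0.0
q [ 1.04577884  0.33388932  0.03988435  1.46628365 -0.01344313  1.34329645
 -0.0584937 ]
joint_vel [ 0.00063293  0.00130351 -0.00057524  0.00130014  0.00084067 -0.00013056
  0.00169351]
joint_efforts [ 1.11095414e-03 -6.58548260e+01  1.36638869e+00 -4.05567884e+01
  1.70092704e-02  1.22856672e-02 -2.92735206e-05]
ee_pos [ 268.29724787 -591.57149833  249.42926341]
ee_rot [-2.63997134e+00  1.70148306e+00  2.18389309e-03]
contact_force [ 0.85303086  0.31010961 -0.59470037]
moment [0.01439338 0.00608341 0.00595795]
gripper_width 0.9998237558002135
side {'K': array([[536.43792221,   0.        , 275.79895535],
       [  0.        , 536.43792221, 205.53297284],
       [  0.        ,   0.        ,   1.        ]]), 'distortion': array([-0.11870296,  0.        ,  0.        ,  0.        ,  0.        ]), 'R': array([[-0.76109591, -0.64830308, -0.02088358],
       [-0.40741362,  0.50285293, -0.76233397],
       [ 0.50472483, -0.57170101, -0.64684681]]), 't': array([438.53150018, 257.9023805 , 881.9082767 ])}
top {'K': array([[408.43752023,   0.        , 276.91468192],
       [  0.        , 408.43752023, 214.98517126],
       [  0.        ,   0.        ,   1.        ]]), 'distortion': array([-0.06341279,  0.        ,  0.        ,  0.        ,  0.        ]), 'R': array([[-0.00282727, -0.99992604, -0.01182885],
       [-0.99075433,  0.00440541, -0.13559664],
       [ 0.13563872,  0.01133612, -0.99069351]]), 't': array([ 24.86831639, 534.72180367, 856.66115156])}
wrist {'K': array([[343.05213847,   0.        , 277.75363744],
       [  0.        , 343.05213847, 213.54796046],
       [  0.        ,   0.        ,   1.        ]]), 'distortion': array([-0.04844854,  0.        ,  0.        ,  0.        ,  0.        ]), 'R': array([[ 0.41345513, -0.91052285, -0.00173101],
       [-0.8766815 , -0.39860032,  0.26934611],
       [-0.24593577, -0.10984499, -0.96304189]]), 't': array([-648.64522951,  -36.48666715,  378.77172563])}
```

View pics/top0.png

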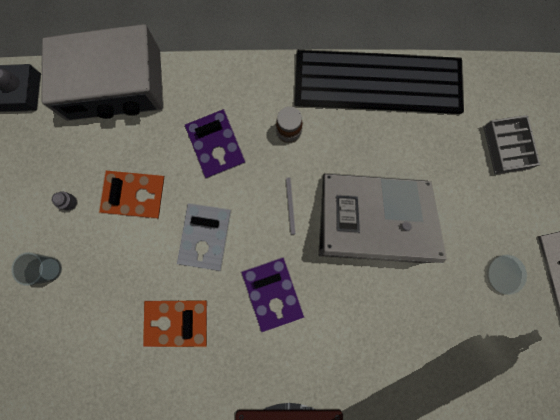

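View pics/side0.png

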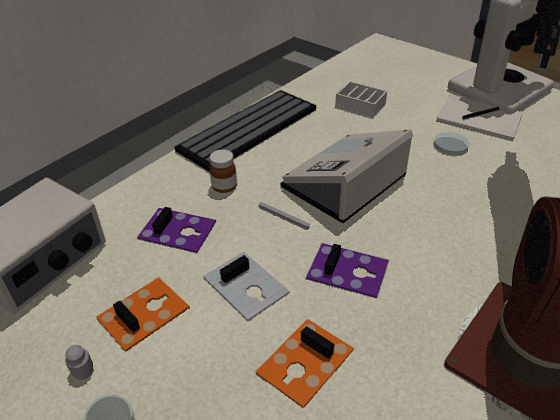

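View pics/wrist0.png

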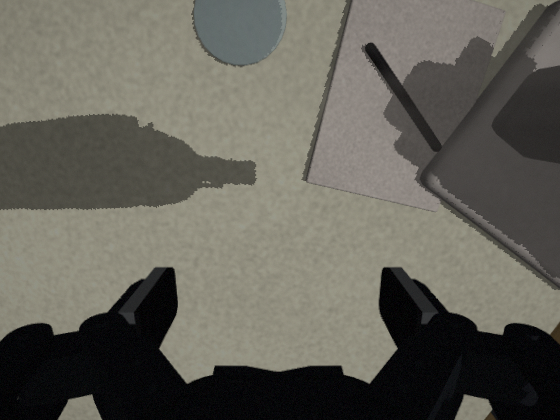

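The top view shows the silver plate at about (205,237) with its bar at (204,222). The stand is at (380,218), with the switch at (347,212) and the stud at (405,227). The orange and purple plates are decoys. I'll zoom in for measurement.

```bash
cat > h.py <<'E'
import numpy as np, cv2
from cell import manip
def ray(p,uv):
    xy=cv2.undistortPoints(np.array([[uv]],float),p["K"],p["distortion"])[0,0]
    R=p["R"];return -R.T@p["t"], R.T@np.array([xy[0],xy[1],1.])
def onz(p,uv,z):
    c,d=ray(p,uv); return c+d*(z-c[2])/d[2]
def tri(p1,a,p2,b):
    c1,d1=ray(p1,a);c2,d2=ray(p2,b)
    M=np.array([d1,-d2]).T; s=np.linalg.lstsq(M,c2-c1,rcond=None)[0]
    A=c1+d1*s[0];B=c2+d2*s[1]; return (A+B)/2,np.linalg.norm(A-B)
def proj(p,X):
    return cv2.projectPoints(np.array(X,float).reshape(-1,1,3),cv2.Rodrigues(p["R"])[0],p["t"],p["K"],p["distortion"])[0].reshape(-1,2)
E
python3 - <<'E'
import cv2,numpy as np
t=cv2.imread('pics/top0.png');s=cv2.imread('pics/side0.png')
def crop(im,x0,y0,w,h,k,n):
    c=cv2.resize(im[y0:y0+h,x0:x0+w],None,fx=k,fy=k,interpolation=cv2.INTER_CUBIC)
    c=np.clip(c*1.4,0,255).astype('uint8')
    for i in range(0,w,20): cv2.putText(c,str(x0+i),(i*k,8),0,.3,(0,0,255),1); c[:4 if 0 else 12,i*k]=(0,0,255)
    for i in range(0,h,20): cv2.putText(c,str(y0+i),(0,i*k),0,.3,(0,0,255),1); c[i*k,:12]=(0,0,255)
    cv2.imwrite(n,c)
crop(t,310,165,145,105,5,'pics/tstand.png')
crop(s,270,120,150,110,5,'pics/sstand.png')
crop(t,165,195,80,80,7,'pics/tplate.png')
E
```

```text
(no output)
```

View pics/tstand.png

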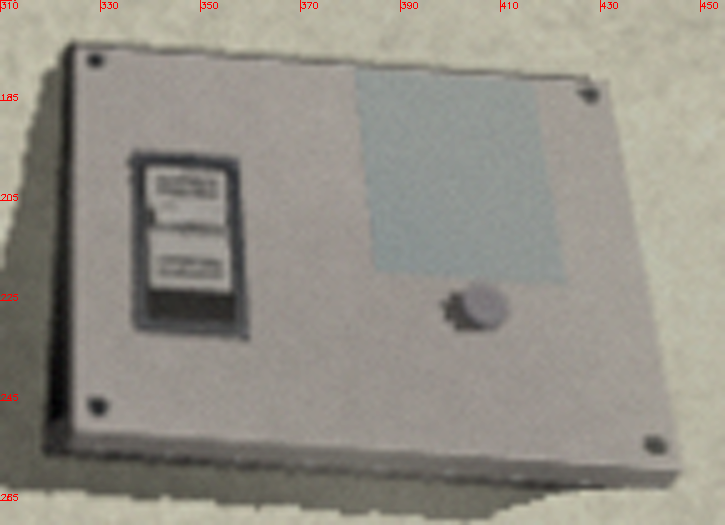

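View pics/sstand.png

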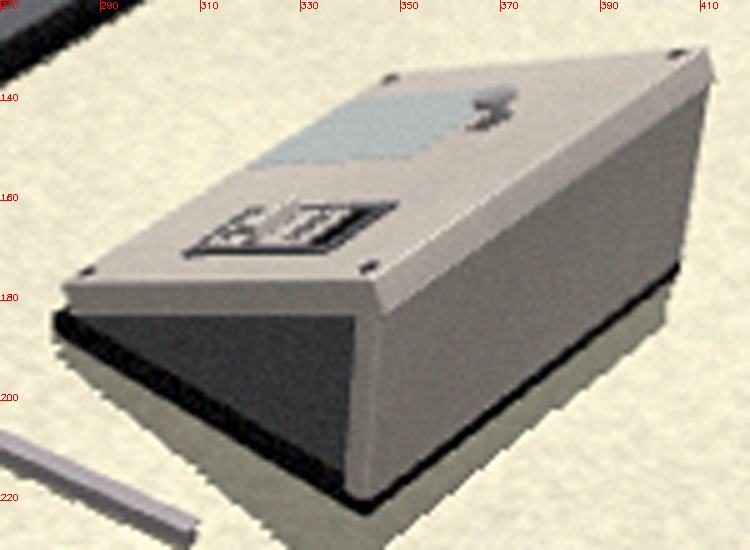

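View pics/tplate.png

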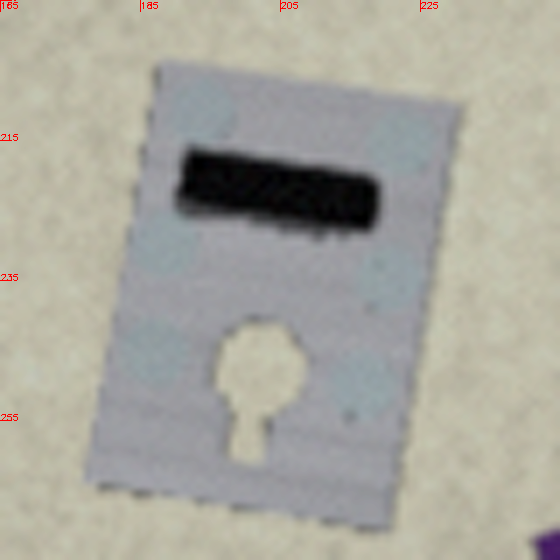

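```bash
python3 - <<'E'
from h import *
T=manip.camera_params("top");S=manip.camera_params("side")
np.set_printoptions(precision=1,suppress=True)
pl=[onz(T,u,5) for u in [(188,204.3),(231,210),(221.2,270.6),(177.5,264.3)]]
c=np.mean(pl,0);print("plate c",c)
far=(pl[0]+pl[1])/2;near=(pl[2]+pl[3])/2
d=near-far;print("len",np.linalg.norm(d),np.linalg.norm(pl[1]-pl[0]),"dir deg",np.degrees(np.arctan2(d[1],d[0])))
e=pl[1]-pl[0];print("dir2",np.degrees(np.arctan2(e[1],e[0]))-90)
# face corners
f=[onz(T,(324.8,173.7),33),onz(T,(431,180.7),33),onz(T,(445.8,258.8),127),onz(T,(324,251),127)]
for x in f:print(x)
print("c",np.mean(f,0)); 
for a,b in((0,3),(1,2)):
    d=f[b]-f[a];print(np.degrees(np.arctan2(d[1],d[0])),np.linalg.norm(d))
for a,b in((0,1),(3,2)):
    d=f[b]-f[a];print(np.degrees(np.arctan2(d[1],d[0]))-90,np.linalg.norm(d))
# tri check
for n,a,b in(("TL",(324.8,173.7),(343.5,176.5) ),("stud head",(407,226.5),(369.5,138.5)),("nl corner",(324,251),(345,176.5))):
    print(n,*tri(T,a,S,b))
E
```

```text
plate c [489.6 187.2   5. ]
len 137.98991601679404 99.78149474599974 dir deg 171.52595860367572
dir2 -187.86529399123407
[627.6 -83.9  33. ]
[ 611.  -321.3   33. ]
[ 434.8 -306.9  127. ]
[451.5 -69.3 127. ]
c [ 531.2 -195.4   80. ]
175.23630731791815 200.16871072502994
175.32698352077932 200.2548689536055
-183.9947773055652 237.97730536319872
-184.01909157465673 238.25583311332895
TL [ 553.7 -105.1   80.8] 133.3406401937098
stud head [ 499.9 -238.2  111.6] 0.6300062842893167
nl corner [451.1 -69.5 127.3] 0.8326793865111177
```

```bash
python3 -m crank '{"gripper":[0.6,0.6,0.6,0.6,0.6,0.6,0.6,0.6,0.6,0.6,0.6,0.6,0.6,0.6,0.6,0.6,0.6,0.6,0.6,0.6],"dp":[[20,39,0],[20,39,0],[20,39,0],[20,39,0],[20,39,0],[20,39,0],[20,39,0],[20,39,0],[20,39,0],[20,39,0],[25.3,77.5,-3],[25.3,77.5,-3],[25.3,77.5,-3],[25.3,77.5,-3],[25.3,77.5,-3],[25.3,77.5,-3],[25.3,77.5,-3],[25.3,77.5,-3],[25.3,77.5,-3],[25.3,77.5,-3]],"rotation":[[0,0,0.1],[0,0,0.2],[0,0,0.3],[0,0,0.4],[0,0,0.5],[0,0,0.6],[0,0,0.7],[0,0,0.8],[0,0,0.9],[0,0,1.004],[0,0,1.004],[0,0,1.004],[0,0,1.004],[0,0,1.004],[0,0,1.004],[0,0,1.004],[0,0,1.004],[0,0,1.004],[0,0,1.004],[0,0,1.004]]}' 30
python3 - <<'E'
from h import *
print(manip.get_obs()); np.save('wp.npy',manip.camera_params("wrist"),allow_pickle=True)
cv2.imwrite("pics/w1.png",manip.read_camera("wrist"))
E
```

```text
time: 1.82
ee_pos: [521.1, 186.0, 220.2]
ee_rot: [-3.133, 0.22, -0.0]
contact_force: [-0.1, -0.4, -0.4]
gripper_width: 0.598
{'time': 1.8167, 'q': array([ 0.18758865,  0.22213525, -0.69544423,  1.71537036,  0.14842342,
        1.25739999, -0.68170963]), 'joint_vel': array([-0.65589564,  0.49887558, -0.19619911, -0.40318982,  0.36458302,
        0.0554516 , -0.90764893]), 'joint_efforts': array([ 4.55271050e+00, -5.26425898e+01, -5.23921385e+00, -3.66090560e+01,
       -7.70710520e-01, -2.24940683e-02,  1.58641074e+00]), 'ee_pos': array([521.1125311 , 186.01991828, 220.17594276]), 'ee_rot': array([-3.13328203e+00,  2.19771642e-01, -8.23863834e-05]), 'contact_force': array([-0.08378962, -0.38978193, -0.39713108]), 'moment': array([-0.0717846 , -0.0203308 , -0.00981315]), 'gripper_width': 0.5975760528153806}
```

View pics/w1.png

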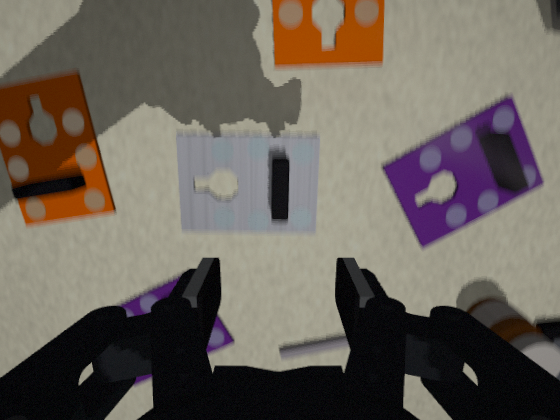

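```bash
python3 - <<'E'
from h import *
manip.read_camera("top")
manip.read_camera("top")
s=manip.get_obs();print(s['ee_pos'],s['ee_rot'],abs(s['joint_vel']).max())
W=manip.camera_params("wrist"); im=manip.read_camera("wrist")
cv2.imwrite("pics/w2.png",im)
g=im.astype(int)
hsv=cv2.cvtColor(im,cv2.COLOR_BGR2HSV)
# plate mask: bluish/grey vs yellowish table
m=((g[:,:,0]-g[:,:,2]>-4)&(g[:,:,2]>80)&(hsv[:,:,1]<70)).astype('uint8')*255
m=cv2.morphologyEx(m,cv2.MORPH_CLOSE,np.ones((5,5)))
cs,_=cv2.findContours(m[90:260,140:360],cv2.RETR_EXTERNAL,2)
c=max(cs,key=cv2.contourArea)+[140,90]
cv2.drawContours(im,[c],-1,(0,0,255),1)
h=cv2.convexHull(c)
r=cv2.minAreaRect(h);b=cv2.boxPoints(r)
P=[onz(W,u,5) for u in b]; np.set_printoptions(precision=1,suppress=True)
print(b,np.array(P),np.mean(P,0))
for i in range(4):
    d=P[(i+1)%4]-P[i];print(np.linalg.norm(d),np.degrees(np.arctan2(d[1],d[0])))
# bar (top at z 33)
d=(g.max(2)<45).astype('uint8')*255
cs,_=cv2.findContours(d[140:235,260:300],cv2.RETR_EXTERNAL,2)
c=max(cs,key=cv2.contourArea)+[260,140]
print("bar bbox",cv2.boundingRect(c),cv2.minAreaRect(c))
cv2.imwrite("pics/w2m.png",cv2.resize(im[100:260,150:350],None,fx=4,fy=4,interpolation=1)[:600])
E
```

```text
[520.58866439 186.55945093 219.80311203] [-3.13300167e+00  2.12431043e-01  2.25667613e-03] 0.05351695903153535
[[176.2 234.7]
 [178.  136.6]
 [320.3 139.3]
 [318.5 237.4]] [[406.9 152.2   5. ]
 [429.9 250.6   5. ]
 [566.5 229.3   5. ]
 [554.3 129.4   5. ]] [489.4 190.4   5. ]
101.0777015248621 76.82094996567845
138.23533292813477 -8.886608321977679
100.6003623231107 -96.97937752379346
149.14903450595867 171.20925590705724
bar bbox (272, 160, 18, 66) ((280.69744873046875, 192.61550903320312), (16.662553787231445, 65.05060577392578), 1.2730300426483154)
```

View pics/w2m.png

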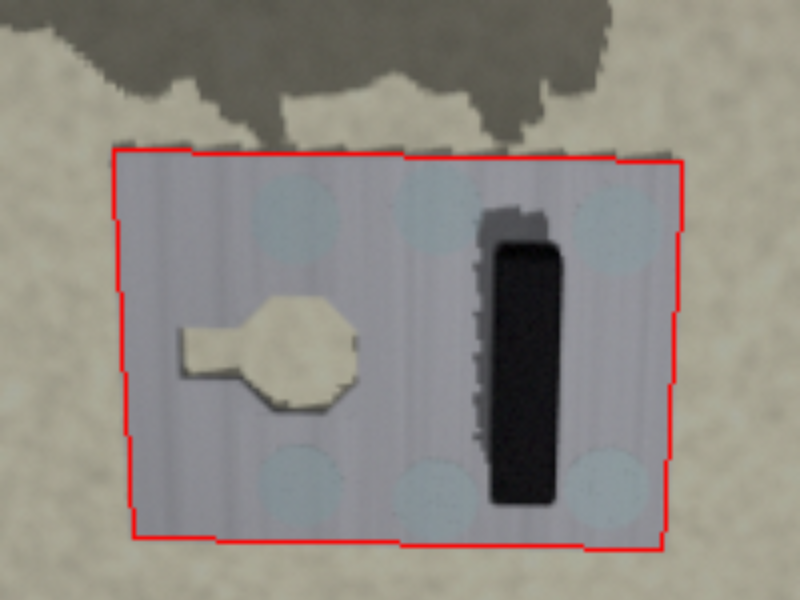

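```bash
python3 - <<'E'
from h import *
np.set_printoptions(precision=1,suppress=True)
s=manip.get_obs();print(s['time'],s['ee_pos'],s['ee_rot'],abs(s['joint_vel']).max())
W=manip.camera_params("wrist")
P=[onz(W,u,5) for u in [(178.3,137.5),(320.7,140.2),(315.5,237.2),(183.5,234.5)]]
print(np.array(P),np.mean(P,0))
for i in range(4):
    d=P[(i+1)%4]-P[i];print(np.linalg.norm(d),np.degrees(np.arctan2(d[1],d[0])))
# bar top ends from crop, top face z=33: bar corners
B=[onz(W,(150+x/4,100+y/4),33) for x,y in [(497,243),(562,248),(556,504),(490,502)]]
print(np.array(B),np.mean(B,0))
B=[onz(W,(150+x/4,100+y/4),5) for x,y in [(182,353),(298,354)]];print(B)
E
```

```text
2.0167 [521.  184.1 219.8] [-3.1  0.2  0. ] 0.034843219184343834
[[430.7 247.4   5. ]
 [567.4 225.6   5. ]
 [551.5 127.3   5. ]
 [415.  149.1   5. ]] [491.1 187.3   5. ]
138.36249729293277 -9.06768458313467
99.57217859323788 -99.16065790649004
138.26064955915587 170.926050106997
99.55694657423344 80.89794252820862
[[520.7 215.3  33. ]
 [535.1 212.2  33. ]
 [525.9 152.2  33. ]
 [510.5 154.8  33. ]] [523.1 183.6  33. ]
[array([437.4, 195.7,   5. ]), array([466.4, 191.4,   5. ])]
```

```bash
python3 -m crank '{"gripper":[0.6,0.6,0.6,0.6,0.6,0.6,0.6,0.6,0.6,0.2,0,0,0,0],"dp":[[0,0,-4],[0.05,0,-8],[0.05,0,-12],[0.05,0,-15],[0.05,0,-17.5],[0.05,0,-18.7],[0.05,0,-19.2],[0.05,0,-19.2],[0.05,0,-19.2],[0.05,0,-19.2],[0.05,0,-19.2],[0.05,0,-19.2],[0.05,0,-19.2],[0.05,0,-19.2]],"rotation":[[0,0,-0.01],[0,0,-0.01],[0,0,-0.01],[0,0,-0.01],[0,0,-0.01],[0,0,-0.01],[0,0,-0.01],[0,0,-0.01],[0,0,-0.01],[0,0,-0.01],[0,0,-0.01],[0,0,-0.01],[0,0,-0.01],[0,0,-0.01]]}' 60
```

```text
time: 3.18
ee_pos: [522.9, 183.3, 29.6]
ee_rot: [-3.132, 0.237, -0.003]
contact_force: [-1.3, -0.5, 7.8]
gripper_width: 0.171
```

```bash
python3 -m crank '{"gripper":[0,0,0,0,0,0,0],"dp":[[0,0,1],[0,0,4],[0,0,8],[0,0,12],[0,0,16],[0,0,18],[0,0,18]],"rotation":[[0,0,0],[0,0,0],[0,0,0],[0,0,0],[0,0,0],[0,0,0],[0,0,0]]}'
python3 - <<'E'
from h import *
from scipy.spatial.transform import Rotation as Ro
np.set_printoptions(precision=4,suppress=True)
s=manip.get_obs();print(s['ee_pos'],s['ee_rot'],s['contact_force'],abs(s['joint_vel']).max())
psi=np.radians(175.6);tz=np.radians(175.6-171.35)
y=np.array([-np.sin(psi),np.cos(psi),0])
R=Ro.from_rotvec(-np.radians(28)*y)*Ro.from_rotvec([0,0,tz]);print(R.as_rotvec())
cv2.imwrite("pics/t3.png",manip.read_camera("top"));cv2.imwrite("pics/s3.png",manip.read_camera("side"))
E
```

```text
time: 3.77
ee_pos: [523.9, 184.4, 214.5]
ee_rot: [-3.13, 0.236, -0.013]
contact_force: [-0.0, 0.7, -2.2]
gripper_width: 0.175
[523.9342 184.4174 214.4979] [-3.1302  0.2362 -0.0127] [-0.0107  0.7203 -2.1679] 0.08250813623563966
[0.0555 0.4856 0.0727]
```

View pics/s3.png

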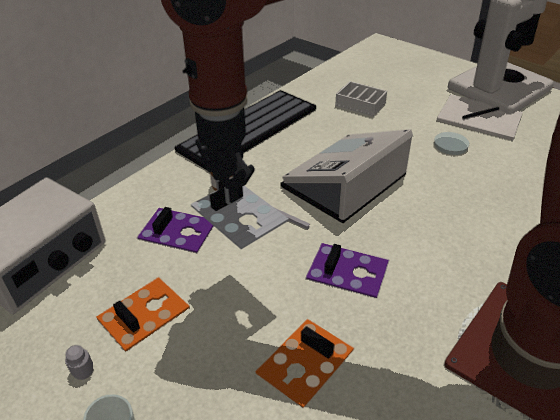

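```bash
python3 -m crank '{"gripper":[0,0,0,0,0,0,0,0,0,0,0,0,0,0,0,0,0,0],"dp":[[0.5,-2,0],[1,-5,0],[1.6,-9,0],[2,-13,0],[2.7,-17,0],[3.3,-21,0],[4,-25,0],[4.5,-29,0],[5,-33,0],[5.7,-37,0],[6.2,-40,-1],[6.5,-42,-3],[6.6,-42.8,-4],[6.6,-42.8,-5],[6.6,-42.8,-5],[6.6,-42.8,-5],[6.6,-42.8,-5],[6.6,-42.8,-5]],"rotation":[[0,0,0],[0.005,0.05,0.007],[0.011,0.1,0.015],[0.017,0.15,0.022],[0.023,0.2,0.03],[0.029,0.25,0.037],[0.034,0.3,0.045],[0.04,0.35,0.052],[0.046,0.4,0.06],[0.051,0.45,0.067],[0.0555,0.4856,0.0727],[0.0555,0.4856,0.0727],[0.0555,0.4856,0.0727],[0.0555,0.4856,0.0727],[0.0555,0.4856,0.0727],[0.0555,0.4856,0.0727],[0.0555,0.4856,0.0727],[0.0555,0.4856,0.0727]]}'
python3 - <<'E'
from h import *
s=manip.get_obs();print(s['ee_pos'],s['ee_rot'],s['contact_force'],abs(s['joint_vel']).max(),s['q'])
for n in ("top","side","wrist"):
    cv2.imwrite(f"pics/{n}4.png",manip.read_camera(n))
s=manip.get_obs();print(s['time'],s['ee_pos'],s['ee_rot'])
t=cv2.imread('pics/top4.png');s=cv2.imread('pics/side4.png')
cv2.imwrite('pics/top4c.png',cv2.resize(t[160:280,310:460],None,fx=5,fy=5,interpolation=2))
cv2.imwrite('pics/side4c.png',cv2.resize(s[80:220,270:420],None,fx=4,fy=4,interpolation=2))
E
```

```text
time: 5.37
ee_pos: [588.6, -243.6, 159.8]
ee_rot: [-3.029, 0.114, 0.752]
contact_force: [-0.3, -0.5, -2.1]
gripper_width: 0.175
[ 588.55078153 -243.57514903  159.78827662] [-3.02943411  0.11365814  0.75212258] [-0.34859629 -0.45917806 -2.0811134 ] 0.005915031541374478 [ 0.52000655  0.74100504 -0.42984857  1.16550015  0.31370533  1.7806961
  0.03498553]
5.5167 [ 588.27265578 -244.43689294  159.32331017] [-3.02930086  0.11544012  0.75307804]
```

View pics/top4c.png

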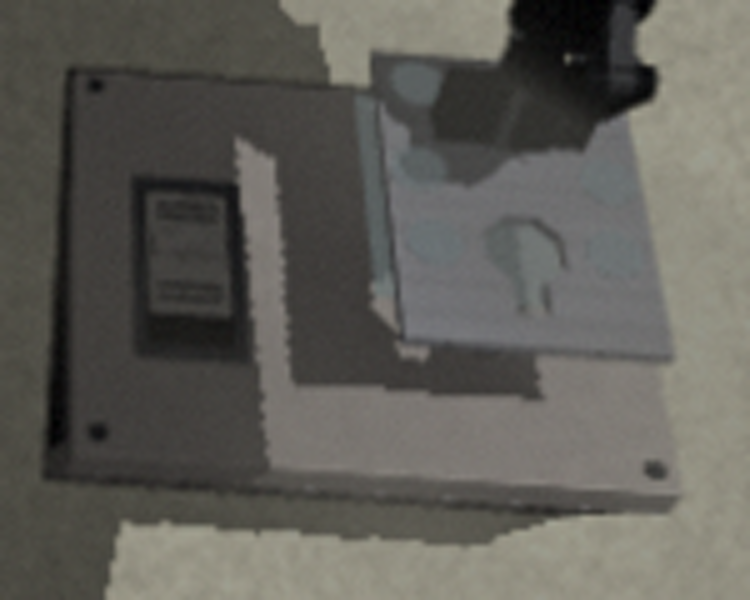

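View pics/side4c.png

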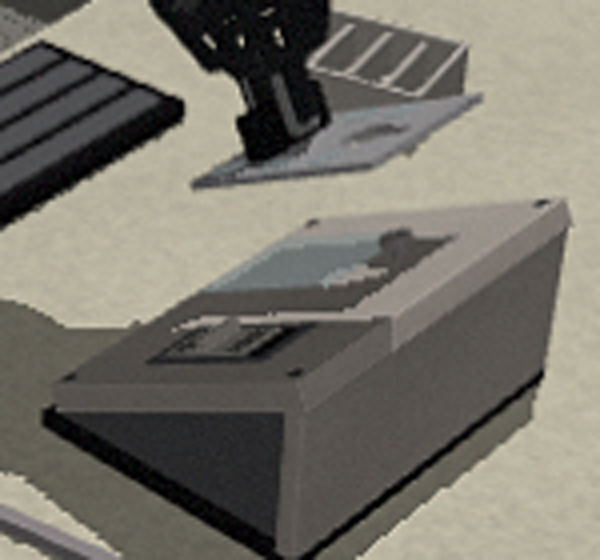

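View pics/wrist4.png

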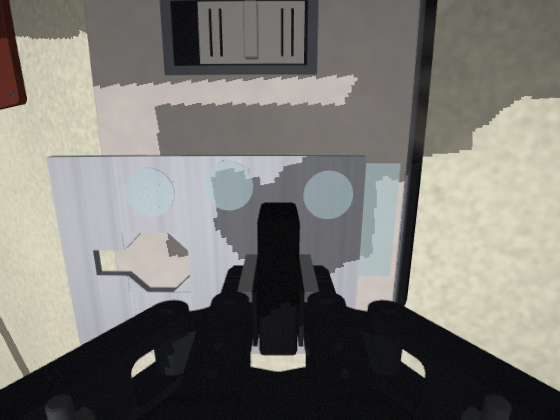

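```bash
cat >> h.py <<'E'
from scipy.spatial.transform import Rotation as Ro
C0=np.array([531.2,-195.4,80.]);PSI=175.6
def frame(psi=None,c=None):
    p=np.radians(PSI if psi is None else psi);a=np.radians(28)
    x=np.array([np.cos(a)*np.cos(p),np.cos(a)*np.sin(p),np.sin(a)]);y=np.array([-np.sin(p),np.cos(p),0])
    return np.array([x,y,np.cross(x,y)]),(C0 if c is None else c)
def onface(p,uv,h,F=None):
    A,c=F or frame(); o,d=ray(p,uv); o=A@(o-c);d=A@d
    return o+d*(h-o[2])/d[2]
E
python3 - <<'E'
from h import *
np.set_printoptions(precision=2,suppress=True)
im=cv2.imread('pics/wrist4.png')
z=cv2.resize(im[0:130,60:460],None,fx=2,fy=2,interpolation=2);z=np.clip(z*1.6,0,255).astype('uint8')
cv2.imwrite('pics/w4c.png',z)
W=manip.camera_params("wrist"); s=manip.get_obs()
A,c=frame()
R=Ro.from_rotvec(s['ee_rot']).as_matrix()
print("tool axes in stand frame (cols x,y,z)\n",A@R,"\nTCP",A@(s['ee_pos']-c))
print("cam",A@(-W['R'].T@W['t']-c))
for n,u,h in [("ridge",(251,28),10.6),("sur BL",(164.5,73),2),("sur BR",(316.5,76),2),("sur BRtop",(319,0),2),("sur TL",(160,0),2),
   ("low edge a",(437,5),0),("low edge b",(405,300),0)]:
    print(n,onface(W,u,h))
E
```

```text
tool axes in stand frame (cols x,y,z)
 [[-1. -0. -0.]
 [-0.  1.  0.]
 [ 0.  0. -1.]] 
TCP [-16.33  44.51  98.52]
cam [-15.12 -23.64 221.97]
ridge [ -0.15 -72.96  10.6 ]
sur BL [ 53.25 -50.31   2.  ]
sur BR [-38.62 -48.28   2.  ]
sur BRtop [-39.01 -90.07   2.  ]
sur TL [ 53.06 -90.6    2.  ]
low edge a [-109.09  -89.26    0.  ]
low edge b [-108.36  104.02    0.  ]
```

View pics/w4c.png

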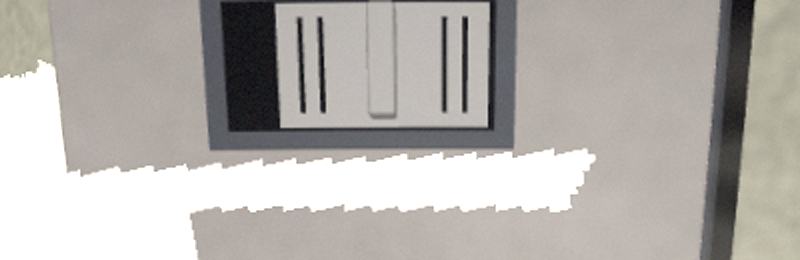

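```bash
python3 - <<'E'
from h import *
np.set_printoptions(precision=2,suppress=True)
W=manip.camera_params("wrist")
for n,u,h in [("ridge +y end (0,-57)",(251,57.5),10.6),("sur BL",(165,75),2),("sur BR",(316.5,74.5),2),("sur in BL",(174.5,65.5),2),("sur in BR",(305.5,64.5),2),("slide L",(199,64),2),
   ("low edge a",(418.5,0),0),("low edge b",(411,130),0),("up a",(84,0),0),("up b",(93.5,86),0),("plate tl",(50,157),0),("plate tr",(365,155),0)]:
    print(n,onface(W,u,h))
# plate in tool height: underside plane z = TCP -29.6, top = -24.6 ; stand-frame h
h=98.5-24.6
for n,u in [("plate tl",(50,157)),("plate tr",(365,155)),("slot end L",(95.5,262)),("big R",(189,262)),("big top",(150,233)),("big bot",(160,291)),("slot",(96,250)),("slot",(96,273))]:
    print(n,onface(W,u,h),onface(W,u,h-5))
E
```

```text
ridge +y end (0,-57) [  0.1  -57.32  10.6 ]
sur BL [ 53.03 -49.16   2.  ]
sur BR [-38.59 -49.14   2.  ]
sur in BL [ 46.86 -54.51   2.  ]
sur in BR [-31.85 -54.79   2.  ]
slide L [ 32.   -55.21   2.  ]
low edge a [-97.77 -91.66   0.  ]
low edge b [-99.92 -16.71   0.  ]
up a [ 99.23 -92.43   0.  ]
up b [ 99.09 -43.65   0.  ]
plate tl [134.34  -0.01   0.  ]
plate tr [-71.48  -0.73   0.  ]
plate tl [84.58 -7.88 73.9 ] [87.95 -7.35 68.9 ]
plate tr [-52.72  -8.36  73.9 ] [-53.99  -7.84  68.9 ]
slot end L [71.11 41.69 73.9 ] [74.02 43.89 68.9 ]
big R [26.33 41.39 73.9 ] [27.73 43.59 68.9 ]
big top [43.33 27.09 73.9 ] [45.3 28.8 68.9]
big bot [41.55 56.64 73.9 ] [43.46 59.35 68.9 ]
slot [69.95 35.59 73.9 ] [72.82 37.59 68.9 ]
slot [71.73 47.4  73.9 ] [74.66 49.79 68.9 ]
```

```bash
python3 - <<'E'
from h import *
np.set_printoptions(precision=3,suppress=True)
A,c=frame()
for v in [(-5.6,2.3,-20),(-5.6,2.3,-50),]: print(v,A.T@np.array(v)/10)
print("cm per 10mm axes\n",A)
E
```

```text
(-5.6, 2.3, -20) [-0.461 -0.195 -2.029]
(-5.6, 2.3, -50) [-1.865 -0.087 -4.678]
cm per 10mm axes
 [[-0.88   0.068  0.469]
 [-0.077 -0.997  0.   ]
 [ 0.468 -0.036  0.883]]
```

```bash
python3 -m crank '{"gripper":[0,0,0,0,0,0],"dp":[[-0.46,-0.2,-2.03],[-1.2,-0.14,-3.4],[-1.86,-0.09,-4.68],[-1.86,-0.09,-4.68],[-1.86,-0.09,-4.68],[-1.86,-0.09,-4.68]],"rotation":[[0,0,0],[0,0,0],[0,0,0],[0,0,0],[0,0,0],[0,0,0]]}'
python3 - <<'E'
from h import *
np.set_printoptions(precision=2,suppress=True)
manip.read_camera("top")
s=manip.get_obs();A,c=frame();print(A@(s['ee_pos']-c),s['contact_force'])
im=manip.read_camera("wrist");cv2.imwrite("pics/w5.png",im)
cv2.imwrite("pics/w5c.png",np.clip(cv2.resize(im[180:340,50:240],None,fx=3.5,fy=3.5,interpolation=2)*1.5,0,255).astype('uint8'))
im=manip.read_camera("top")
cv2.imwrite("pics/t5c.png",np.clip(cv2.resize(im[160:280,310:460],None,fx=5,fy=5,interpolation=2)*1.4,0,255).astype('uint8'))
E
```

```text
time: 6.02
ee_pos: [570.1, -245.8, 112.7]
ee_rot: [-3.029, 0.116, 0.753]
contact_force: [0.9, 0.4, -1.8]
gripper_width: 0.176
[-22.44  47.28  49.07] [ 0.52 -0.01 -2.16]
```

View pics/w5.png

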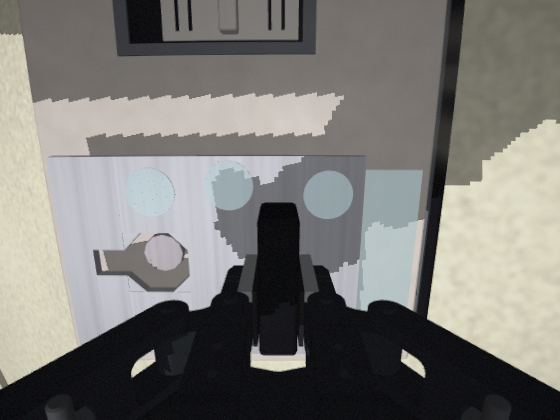

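View pics/w5c.png

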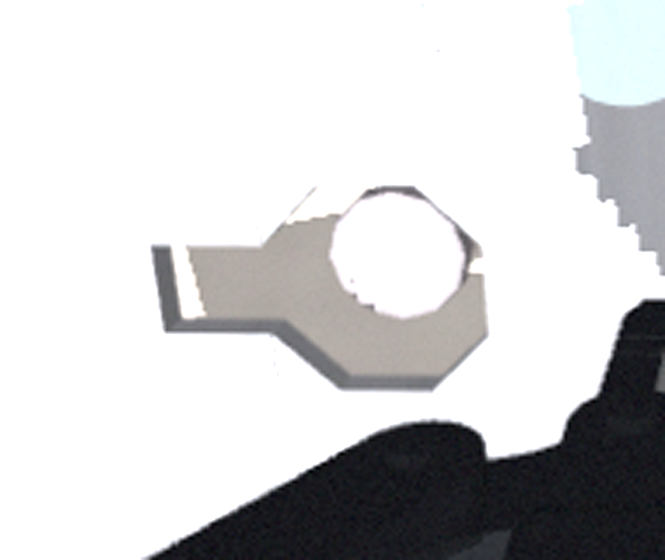

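View pics/t5c.png

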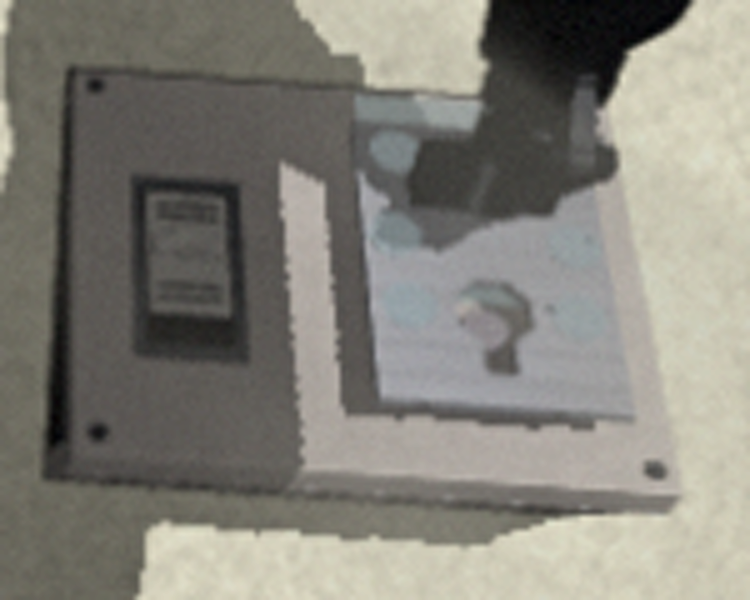

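```bash
python3 - <<'E'
from h import *
np.set_printoptions(precision=2,suppress=True)
W=manip.camera_params("wrist");s=manip.get_obs();A,c=frame();t=A@(s['ee_pos']-c);print(t)
q=lambda x,y:(50+x/3.5,180+y/3.5)
print("stud (36,45)",onface(W,q(398,254),12.5), onface(W,q(330,254),12.5)-onface(W,q(466,254),12.5))
for h in (t[2]-24.6,t[2]-27.5):
    print(h)
    for n,p in [("R",(488,305)),("bot",(390,389)),("top",(390,187)),("slotL",(165,330)),("slotL2",(152,246)),]: print(n,onface(W,q(*p),h))
    for n,u in [("plate tl",(50,157)),("plate tr",(365,155))]: print(n,onface(W,u,h))
E
```

```text
[-22.48  47.26  48.78]
stud (36,45) [35.87 44.15 12.5 ] [19.74  0.08  0.  ]
24.178923026433658
R [20.17 46.72 24.18]
bot [34.71 59.4  24.18]
top [31.89 29.98 24.18]
slotL [65.11 50.74 24.18]
slotL2 [65.04 38.42 24.18]
plate tl [78.39 -5.19 24.18]
plate tr [-58.87  -5.6   24.18]
21.27892302643366
R [20.98 48.04 21.28]
bot [35.81 60.97 21.28]
top [32.93 30.98 21.28]
slotL [66.8  52.14 21.28]
slotL2 [66.73 39.58 21.28]
plate tl [80.34 -4.88 21.28]
plate tr [-59.61  -5.3   21.28]
```

```bash
python3 -m crank '{"gripper":[0,0,0,0,0],"dp":[[-0.23,0.07,-0.44],[-0.46,0.09,-0.88],[-0.65,0.1,-1.24],[-0.72,0.1,-1.37],[-0.72,0.1,-1.37]],"rotation":[[0,0,0],[0,0,0],[0,0,0],[0,0,0],[0,0,0]]}'
python3 - <<'E'
from h import *
np.set_printoptions(precision=2,suppress=True)
s=manip.get_obs();A,c=frame();print(A@(s['ee_pos']-c),A@s['contact_force'],s['moment'])
im=manip.read_camera("wrist");cv2.imwrite("pics/w6.png",im)
s=manip.get_obs();A,c=frame();print(A@(s['ee_pos']-c),A@s['contact_force'],s['moment'])
E
```

```text
time: 6.58
ee_pos: [561.6, -244.9, 97.2]
ee_rot: [-3.027, 0.116, 0.757]
contact_force: [0.2, 0.0, -1.8]
gripper_width: 0.175
[-22.01  47.    31.16] [-1.06 -0.02 -1.47] [-0.1  -0.74 -0.01]
[-22.11  47.    31.62] [-1.22 -0.01 -1.68] [-0.07 -0.75  0.02]
```

View pics/w6.png

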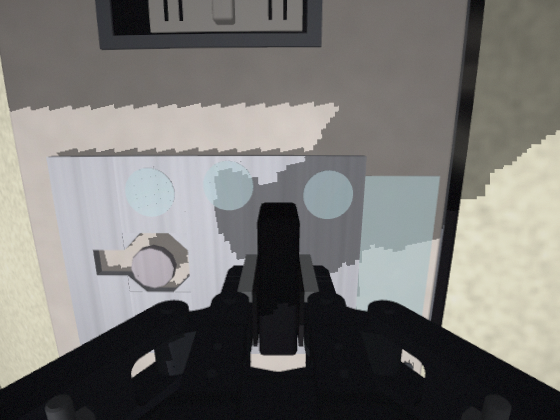

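```bash
python3 -m crank '{"gripper":[0,0,0],"dp":[[-0.05,0,-0.09],[-0.094,0.007,-0.177],[-0.094,0.007,-0.177]],"rotation":[[0,0,0],[0,0,0],[0,0,0]]}'
python3 - <<'E'
from h import *
np.set_printoptions(precision=2,suppress=True)
s=manip.get_obs();A,c=frame();print(A@(s['ee_pos']-c),A@s['contact_force'],s['moment'])
E
```

```text
time: 6.88
ee_pos: [561.4, -244.8, 96.2]
ee_rot: [-3.029, 0.116, 0.754]
contact_force: [-0.1, 0.4, -0.4]
gripper_width: 0.175
[-22.31  46.92  30.24] [-0.1  -0.37 -0.42] [-0.06 -0.75  0.  ]
```

```bash
python3 -m crank '{"gripper":[0,0,0],"dp":[[-0.05,0,-0.09],[-0.07,0.005,-0.13],[-0.07,0.005,-0.13]],"rotation":[[0,0,0],[0,0,0],[0,0,0]]}'
python3 - <<'E'
from h import *
np.set_printoptions(precision=2,suppress=True)
s=manip.get_obs();A,c=frame();print(A@(s['ee_pos']-c),A@s['contact_force'],s['moment'])
im=manip.read_camera("side");cv2.imwrite("pics/s7c.png",np.clip(cv2.resize(im[110:230,270:420],None,fx=5,fy=5,interpolation=2)*1.4,0,255).astype('uint8'))
E
```

```text
time: 7.13
ee_pos: [561.4, -244.8, 96.2]
ee_rot: [-3.03, 0.117, 0.752]
contact_force: [2.2, -0.1, 6.8]
gripper_width: 0.172
[-22.3   46.94  30.2 ] [ 1.22 -0.1   7.07] [-0.05 -0.17 -0.01]
```

View pics/s7c.png

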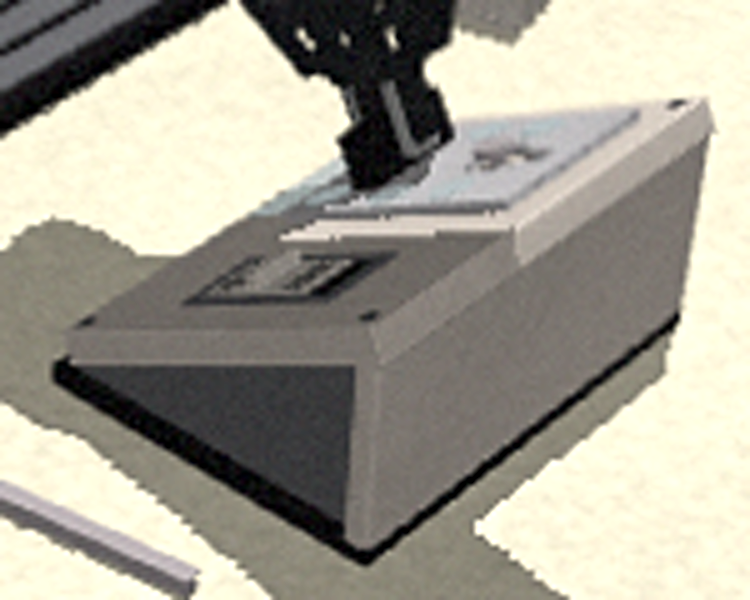

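```bash
python3 -m crank '{"gripper":[0,0,0,0,0,0,0,0],"dp":[[0.35,-0.03,-0.19],[0.7,-0.05,-0.37],[1.06,-0.08,-0.56],[1.41,-0.11,-0.75],[1.76,-0.14,-0.94],[2.11,-0.16,-1.12],[2.11,-0.16,-1.12],[2.11,-0.16,-1.12]],"rotation":[[0,0,0],[0,0,0],[0,0,0],[0,0,0],[0,0,0],[0,0,0],[0,0,0],[0,0,0]]}'
python3 - <<'E'
from h import *
np.set_printoptions(precision=2,suppress=True)
s=manip.get_obs();A,c=frame();print(A@(s['ee_pos']-c),A@s['contact_force'],s['moment'])
im=manip.read_camera("wrist");cv2.imwrite("pics/w8.png",im)
E
```

```text
time: 7.85
ee_pos: [582.5, -246.6, 84.9]
ee_rot: [-3.03, 0.117, 0.752]
contact_force: [2.1, -0.3, 7.4]
gripper_width: 0.173
[-46.32  47.1   30.21] [1.6  0.09 7.56] [-0.08 -0.12  0.06]
```

View pics/w8.png

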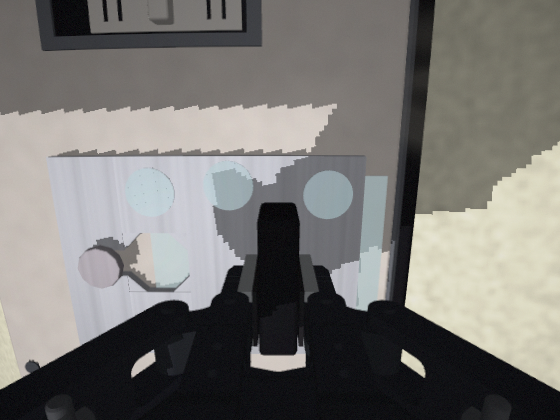

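```bash
python3 -m crank '{"gripper":[0,0,0,0,0],"dp":[[0.09,0,-0.05],[0.18,-0.01,-0.09],[0.26,-0.02,-0.14],[0.35,-0.03,-0.19],[0.35,-0.03,-0.19]],"rotation":[[0,0,0],[0,0,0],[0,0,0],[0,0,0],[0,0,0]]}'
python3 - <<'E'
from h import *
np.set_printoptions(precision=2,suppress=True)
s=manip.get_obs();A,c=frame();print(A@(s['ee_pos']-c),A@s['contact_force'],s['moment'])
im=manip.read_camera("wrist");cv2.imwrite("pics/w9.png",im)
W=manip.camera_params("wrist")
for n,u in [("plate tl",(50,157)),("plate tr",(365,155))]: print(n,onface(W,u,5))
E
```

```text
time: 8.32
ee_pos: [584.4, -246.7, 83.9]
ee_rot: [-3.028, 0.117, 0.759]
contact_force: [-6.6, 1.6, 15.0]
gripper_width: 0.175
[-48.44  47.1   30.22] [12.91 -1.1  10.08] [ 0.27  2.09 -0.07]
plate tl [53.17 -5.31  5.  ]
plate tr [-84.88  -5.68   5.  ]
```

View pics/w9.png

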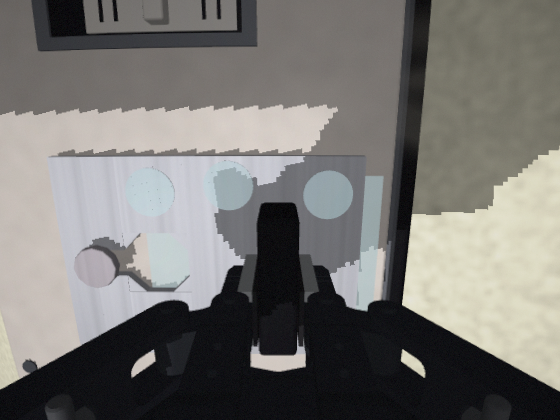

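```bash
python3 -m crank '{"gripper":[0,0,0.15,0.3,0.5,0.5,0.5],"dp":[[-0.07,0.01,0.12],[-0.07,0.01,0.12],[-0.07,0.01,0.12],[-0.07,0.01,0.12],[-0.07,0.01,0.12],[-0.07,0.01,0.12],[-0.07,0.01,0.12]],"rotation":[[0,0,0],[0,0,0],[0,0,0],[0,0,0],[0,0,0],[0,0,0],[0,0,0]]}'
python3 - <<'E'
from h import *
np.set_printoptions(precision=2,suppress=True)
s=manip.get_obs();A,c=frame();print(A@(s['ee_pos']-c),A@s['contact_force'],s['moment'])
im=manip.read_camera("wrist");cv2.imwrite("pics/w10.png",im)
E
```

```text
time: 8.95
ee_pos: [584.4, -246.5, 82.6]
ee_rot: [-3.028, 0.116, 0.755]
contact_force: [-0.5, 0.7, 0.8]
gripper_width: 0.5
[-49.1   46.84  29.03] [ 0.86 -0.66  0.44] [-0.06 -0.47 -0.02]
```

View pics/w10.png

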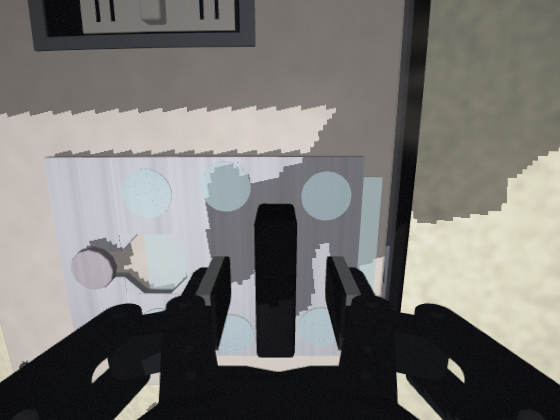

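```bash
python3 -m crank '{"gripper":[0.5,0.5,0.4,0.4,0.4,0.4,0.4,0.4,0.4,0.4,0.4,0.4],"dp":[[0.7,-0.05,1.3],[1.5,-0.1,2.8],[2.1,-0.16,3.97],[1.3,3,4.5],[0.4,6,5],[-0.5,9,5.7],[-1.3,12.02,6.27],[-2,12.1,5],[-2.74,12.13,3.54],[-2.74,12.13,3.54],[-2.74,12.13,3.54],[-2.74,12.13,3.54]],"rotation":[[0,0,0],[0,0,0],[0,0,0],[0,0,0],[0,0,0],[0,0,0],[0,0,0],[0,0,0],[0,0,0],[0,0,0],[0,0,0],[0,0,0]]}' 25
python3 - <<'E'
from h import *
np.set_printoptions(precision=2,suppress=True)
im=manip.read_camera("top");cv2.imwrite("pics/t11c.png",np.clip(cv2.resize(im[160:280,310:460],None,fx=5,fy=5,interpolation=2)*1.4,0,255).astype('uint8'))
s=manip.get_obs();A,c=frame();print(A@(s['ee_pos']-c),A@s['contact_force'])
im=manip.read_camera("side");cv2.imwrite("pics/s11c.png",np.clip(cv2.resize(im[110:230,270:420],None,fx=5,fy=5,interpolation=2)*1.4,0,255).astype('uint8'))
im=manip.read_camera("wrist");cv2.imwrite("pics/w11.png",im)
s=manip.get_obs();A,c=frame();print(A@(s['ee_pos']-c),A@s['contact_force'])
E
```

```text
time: 10.0
ee_pos: [557.5, -125.7, 118.7]
ee_rot: [-3.028, 0.118, 0.754]
contact_force: [0.9, -0.9, 0.3]
gripper_width: 0.401
[ -0.36 -71.56  44.25] [-0.27 -0.41  0.31]
[ -0.39 -71.73  44.13] [ 0.19 -0.16  0.84]
```

View pics/w11.png

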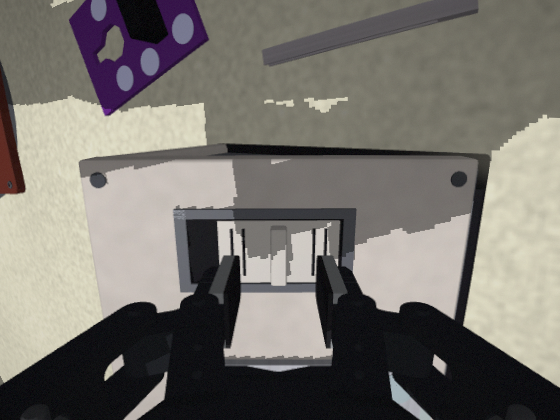

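View pics/t11c.png

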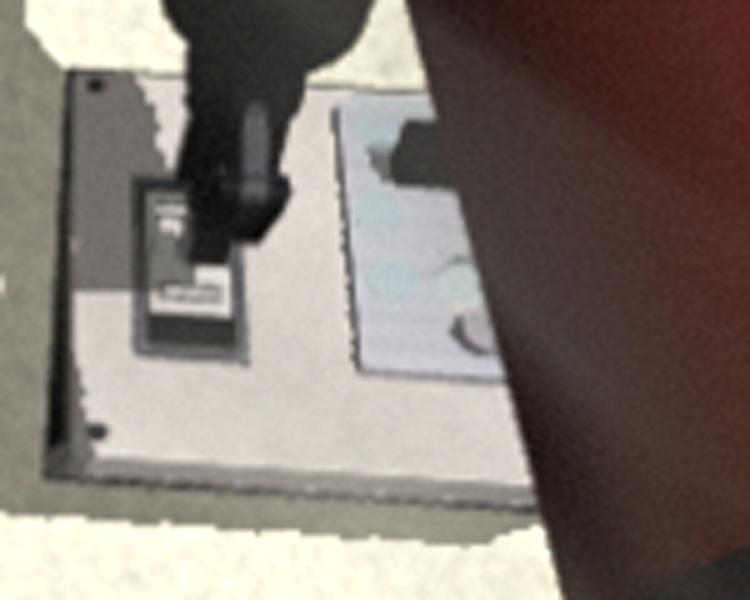

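View pics/s11c.png

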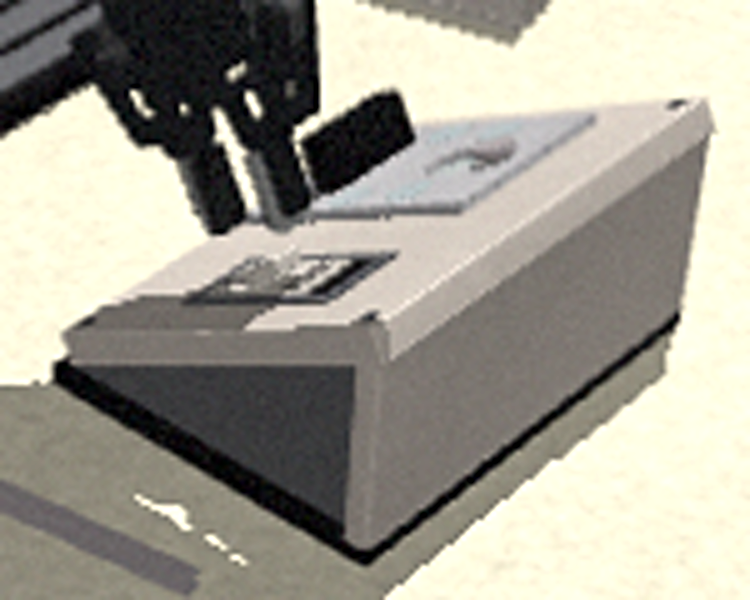

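```bash
python3 -m crank '{"gripper":[0.4,0.4,0.4,0.4,0.3,0,0,0,0],"dp":[[-0.4,0.03,-0.75],[-0.75,0.06,-1.4],[-0.93,0.07,-1.76],[-0.93,0.07,-1.76],[-0.93,0.07,-1.76],[-0.93,0.07,-1.76],[-0.93,0.07,-1.76],[-0.93,0.07,-1.76],[-0.93,0.07,-1.76]],"rotation":[[0,0,0],[0,0,0],[0,0,0],[0,0,0],[0,0,0],[0,0,0],[0,0,0],[0,0,0],[0,0,0]]}' 25
python3 - <<'E'
from h import *
np.set_printoptions(precision=2,suppress=True)
s=manip.get_obs();A,c=frame();print(A@(s['ee_pos']-c),A@s['contact_force'])
im=manip.read_camera("wrist");cv2.imwrite("pics/w12.png",im)
E
```

```text
time: 10.9
ee_pos: [548.4, -124.5, 100.7]
ee_rot: [-3.029, 0.116, 0.753]
contact_force: [4.0, -1.0, -2.0]
gripper_width: 0.082
[ -0.59 -71.99  23.78] [-4.48  0.74  0.17]
```

View pics/w12.png

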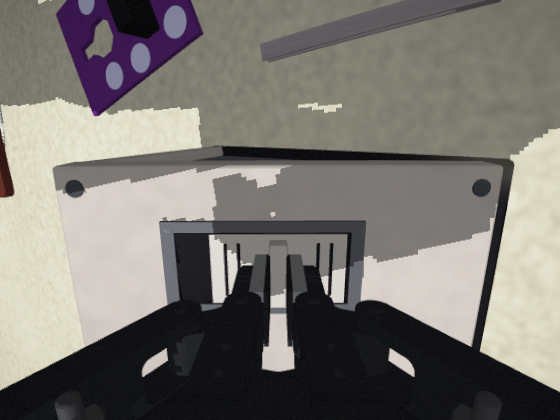

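```bash
python3 -m crank '{"gripper":[0,0,0,0,0,0,0,0],"dp":[[-0.22,0.02,0.12],[-0.44,0.03,0.23],[-0.66,0.05,0.35],[-0.88,0.07,0.47],[-1.1,0.08,0.59],[-1.32,0.1,0.7],[-1.32,0.1,0.7],[-1.32,0.1,0.7]],"rotation":[[0,0,0],[0,0,0],[0,0,0],[0,0,0],[0,0,0],[0,0,0],[0,0,0],[0,0,0]]}' 25
python3 - <<'E'
from h import *
np.set_printoptions(precision=2,suppress=True)
s=manip.get_obs();A,c=frame();print(A@(s['ee_pos']-c),A@s['contact_force'])
E
```

```text
time: 11.62
ee_pos: [535.9, -123.6, 107.3]
ee_rot: [-3.03, 0.117, 0.749]
contact_force: [7.8, -1.8, -3.8]
gripper_width: 0.079
[ 13.58 -71.91  23.74] [-8.78  1.23  0.39]
```

```bash
python3 -m crank '{"gripper":[0.2,0.35,0.4,0.4,0.4,0.4,0.4,0.4,0.4,0.4,0.4,0.4],"dp":[[0.05,0,-0.03],[0.05,0,-0.03],[0.05,0,-0.03],[0.05,0,-0.03],[0.7,0,1.2],[2,-0.1,3.8],[3.5,-0.2,6.6],[5.6,0,10],[6,5,12],[6,9,13],[6,12,13],[6,12,13]],"rotation":[[0,0,0],[0,0,0],[0,0,0],[0,0,0],[0,0,0],[0,0,0],[0,0,0],[0,0,0],[0,0,0],[0,0,0],[0,0,0],[0,0,0]]}'
python3 - <<'E'
from h import *
print(manip.get_obs()['contact_force'])
im=manip.read_camera("top");cv2.imwrite("pics/t14.png",im);cv2.imwrite("pics/t14c.png",np.clip(cv2.resize(im[160:280,310:460],None,fx=5,fy=5,interpolation=2)*1.4,0,255).astype('uint8'))
im=manip.read_camera("side");cv2.imwrite("pics/s14.png",im);cv2.imwrite("pics/s14c.png",np.clip(cv2.resize(im[110:230,270:420],None,fx=5,fy=5,interpolation=2)*1.4,0,255).astype('uint8'))
E
```

```text
time: 12.62
ee_pos: [593.8, 7.0, 239.4]
ee_rot: [-3.025, 0.097, 0.753]
contact_force: [0.5, 2.3, 0.4]
gripper_width: 0.399
[0.48697177 2.25672576 0.4057678 ]
```

View pics/t14c.png

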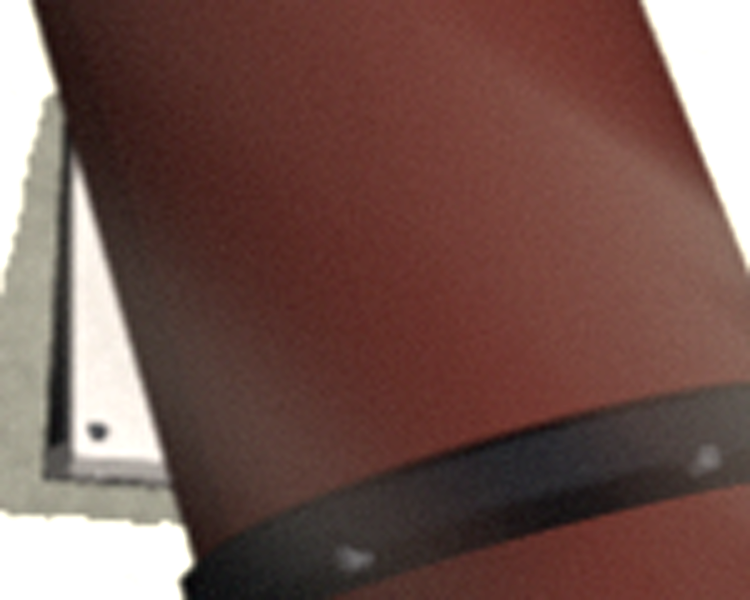

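View pics/s14.png

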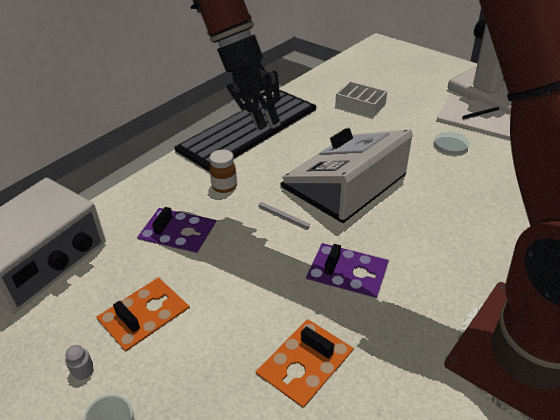

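View pics/s14c.png

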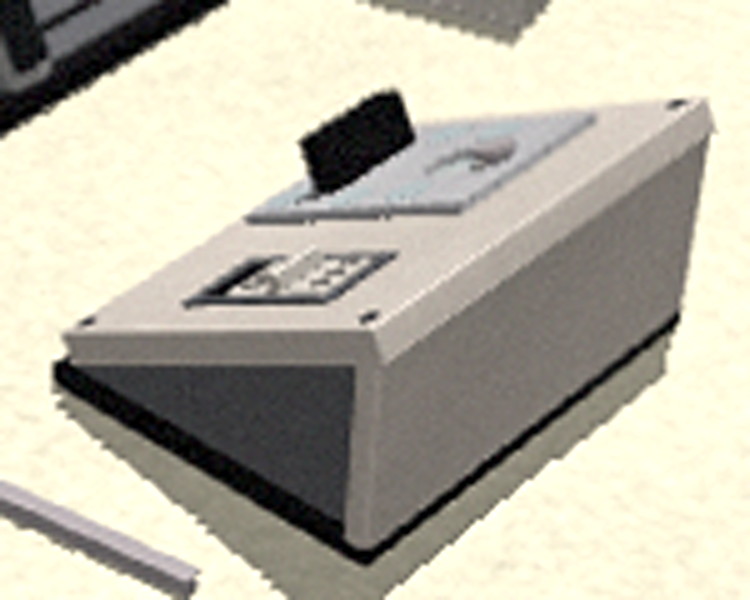

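```bash
python3 -m crank '{"gripper":[0.4,0.4,0.4,0.4,0.4,0.4,0.4,0.4,0.4],"dp":[[-1,4,0],[-2,8,0],[-3,12,0],[-4,16,0],[-5,20,0],[-6,24,0],[-7,27,0],[-7,27,0],[-7,27,0]],"rotation":[[0,0,0],[0,0,0],[0,0,0],[0,0,0],[0,0,0],[0,0,0],[0,0,0],[0,0,0],[0,0,0]]}'
python3 - <<'E'
from h import *
np.set_printoptions(precision=1,suppress=True)
im=manip.read_camera("top");cv2.imwrite("pics/t15.png",im);cv2.imwrite("pics/t15c.png",np.clip(cv2.resize(im[160:280,310:460],None,fx=5,fy=5,interpolation=2)*1.4,0,255).astype('uint8'))
E
```

```text
time: 13.47
ee_pos: [523.8, 267.2, 237.4]
ee_rot: [-3.029, 0.112, 0.756]
contact_force: [1.3, -0.2, -0.4]
gripper_width: 0.398
```

View pics/t15c.png

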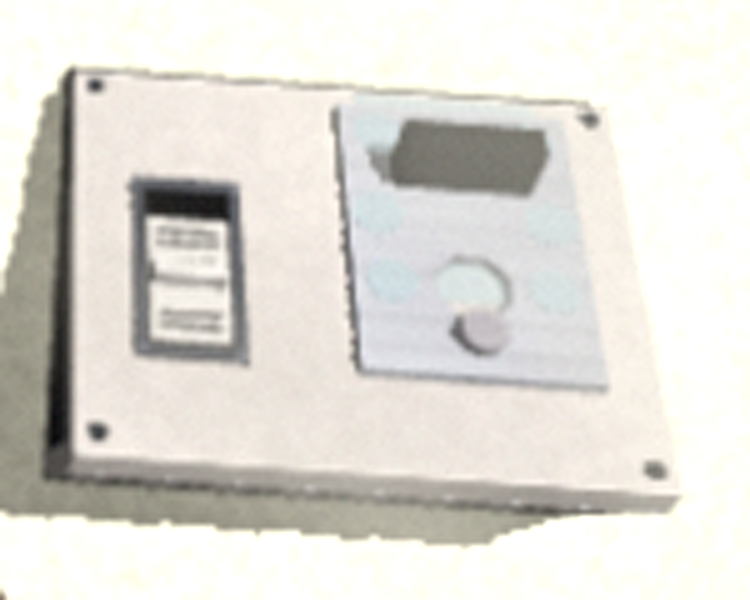

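View pics/t15.png

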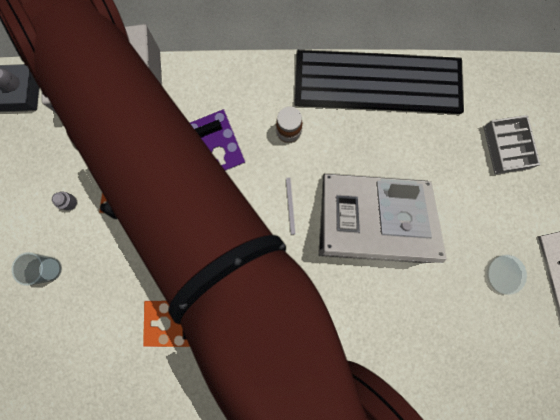

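```bash
python3 - <<'E'
from h import *
np.set_printoptions(precision=1,suppress=True)
T=manip.camera_params("top");q=lambda x,y:(310+x/5,160+y/5)
for n,p,h in [("TL(-85,-5)",(334,105),5),("BL(55,-5)",(360,370),5),("BR(55,95)",(607,388),5),("ridge(14,-72)",(187,282),10.6)]: print(n,onface(T,q(*p),h))
E
```

```text
TL(-85,-5) [-84.1  -4.7   5. ]
BL(55,-5) [54.9 -4.4  5. ]
BR(55,95) [55.1 95.1  5. ]
ridge(14,-72) [ 21.8 -73.6  10.6]
```

```bash
python3 - <<'E'
from cell import manip
print(manip.hand_in())
E
```

```text
the job is handed in; nothing more can be done
None
```

The plate is hanging locked and straight on the stud, and the light switch is on. I handed the job in at about 13.5 s of the 48 s allowed, with the gripper clear of everything.

**Plate:** I gripped the bar, put the keyhole's large end over the stud and laid the plate flat on the face. I then slid it down the slope until it hit the stop at 26 mm, with about 13 N on it, and let go. In the last top picture the three plate corners I could measure were within about 1 mm of the locked position, and the plate was straight to about 0.2°.

**Switch:** I then gripped the ridge and pulled it up the slope until it stopped, 14.2 mm on. In the last pictures the slide sits at the up-slope end.

**Other objects:** The tweezers and jar look undisturbed in the final pictures. I did not handle any of the orange or purple plates.

**Check that disagreed:** The last top-view ridge reading came out at x = 21.8 mm instead of 14 mm. I think I picked the ridge's shaded edge, because the same edge moved about 6 pixels from its off position. That fits roughly 14 mm of travel.

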